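# Fit the return spring of a drum brake

## Robot

A 6-joint arm with a two-finger parallel gripper is mounted at the origin on the work surface. World frame = base frame: x ahead of the robot, y to its left, z up, the work surface at z = 0. Lengths are in mm, angles in rad, forces in N, time in s.
With the tool pointing down it reaches from about 300 to 875 mm from the base axis. Payload 6.4 kg.
Tool frame: the origin (TCP) lies between the finger pads; the fingertips stand 14 mm ahead of it and the grasp point (between the pads) lies 5 mm behind it; z points along the fingers, y is the line along which they close (so a half turn about z gives the same grasp; the last joint's range is limited). The gripper opens to 85 mm and grips with 20 to 120 N. Pads are 22 mm wide; open, the fingers measure 114 mm over their backs; the gripper's body (76 mm by 85 mm) begins 54 mm behind the grasp point. The pads swing forward as they close: fully open they stand 13 mm farther back than shut.
Start: joints at [1.084, 0.181, 1.607, -0, 1.354, -0.206], TCP at [159.334, 552.498, 245.288] pointing down, gripper open.
Joint ranges: [-2.99, 2.99], [-0.89, 2.07], [0.3, 2.58], [-1.14, 4.28], [0, 2.63], [-3.12, 3.12]. Speed limits (rad/s): [2.57, 2.57, 3.01, 3.14, 3.14, 3.14].

## Interface

Orientations are given as a rotation vector (axis times angle).
In Python, from plant import bot, vision, job gives the robot as it stands.
- The arm moves only by the tool send_rows, never from a script. Its argument "motion" is a list of rows, each an object with "xyz": the shift along the tool's x, y, z in units of 30 mm (1.0 is 30 mm), a list of three; "dr": the turn, a rotation vector about the tool's x, y, z in degrees, a list of three; "claw": the closure in counts, from 0 (fully open) to 255 (shut). A call has 1 to 20 rows; each row is the pose to reach, as a shift and turn from the pose commanded when the call began, along the tool's axes at that moment; what a row does not reach only later rows make up. A row lasts 1/8 s, in which the tool goes at most 62.5 mm and 10.7 degrees, less where a joint would pass 70% of its speed; a pose out of reach is approached as far as the arm can. A call with a gripper value outside its range is refused whole. The fingers move at their own pace and stop on an object; the grip force is fixed at half the most. Time passes only in rows, so rows that repeat a pose let the fingers close. It gives the time, the measured TCP pose, the force, the opening and the grip force at its end, in the units of the state.
- bot.get_obs(): the state, without advancing time (a new reading comes with each control period).
- vision.capture(name): name is "scene" or "top" or "wrist"; returns the picture (400x640x3 uint8, blue, green, red); there is no depth.
- vision.camera_params(name): a dict with "K" (3x3 intrinsics, pixels), "xyz" and "rotation" of the camera in the world. Camera axes: x right, y down, z forward; pixel columns grow to the right and rows downward; lengths in mm; the calibration is good to about 2 mm. A picture is of the moment at which its call begins: read the wrist's pose just before it. camera_params takes no time and is no camera call; for the wrist camera it gives the pose at the moment of the call.
- job.hand_in(): hands the job in; it is judged then, once.
The state is a dict: "time_s": time; "joints": joint angles; "qvel": joint speeds; "effort": joint torques, N m; "position": TCP position; "eef_rot": TCP orientation; "contact_force": force on the tool from outside, world axes, zero at the start; "torque": the same for the moment, N m; "width": finger opening in mm; "gripper_force": force on a finger pad.
Only numpy, scipy, OpenCV 4.12 (cv2) and the standard library are available. Lean on these libraries where they do the work, as an engineer would, in place of code of your own. Each camera call takes 0.05 s, during which the arm holds its last target. There are 200 camera calls.

## Task

Take the brake return spring from its wooden rest, find the hole in the slotted shoe by feel and push the spring's hook fully down into it, then stretch the spring and set its eye over the far post so that it sits under the post's head. Work gently: do not press the hook hard on the shoe, do not overstretch the spring, and leave the wrench, the tin and the jar where they are.

Things in the scene. Friction and masses are not known exactly. Their poses are not given: they have to be found in the camera images.
- brake: Drum brake lying on its back, fixed on the bench: grey backing plate 280 mm across, top face 16 mm up, two curved shoes (green web, black lining 46 mm high at radius 120-128 mm). Origin: plate centre at bench height, z up, x along the spring line from the slotted shoe to the post. Spring line at y = +45 mm. On it, at x = 4 mm, a steel spool (top 33 mm up) holds up the coil once the hook is in.
- shoe: The slotted shoe on the brake's -x side, fixed, same origin and axes as the brake. In its slot lies a brass clip with one hole, 7 mm long, as wide as the slot, 18 mm deep. The clip sits elsewhere each time: the hole's centre is up to 6 mm either way from the slot's middle along x, not reported. At the hole's +x edge a brass lip 6 mm high, 3 mm thick stands up across the slot.
- slot_mid (a point): Middle of the slot, on its floor (the clip), 34 mm above the bench; axes as the brake's. The slot runs 44 mm along x, is 6.5 mm wide and has a V mouth about 17 mm wide, its top 8 mm above the floor. A hook tip slid along the floor towards +x from x = -15 mm stops at the clip's lip, with the leg over the hole's +x end.
- post_seat (a point): The far post, 172 mm from the slot's middle along the brake's x. The point is on its axis, 42 mm above the bench, where the eye belongs. Shaft 9 mm in diameter, shoulder 20 mm across with its top 6 mm below the point, domed brass head 14 mm across, its underside 5 mm and its top 10 mm above the point. Axes as the brake's.
- spring: Tension spring, about 85 g. Origin: where its axis meets the hook's leg; x along the axis to the eye, z up, away from the leg. Leg: 4 mm wire, tip 20 mm below the axis. Red grip block (22 long, 12 wide, 12 high) at x = 40 mm, coil 16 mm thick at 51-99 mm, yellow block (same size) at 110, eye at 138 mm (unstretched). Fully in, the tip is 12 mm below the slot floor.
- hook_tip (a point): Tip of the hook's leg, 20 mm below the spring's axis; axes as the spring's.
- red_grip (a point): Centre of the red grip block next to the hook; axes as the spring's.
- yellow_grip (a point): Centre of the yellow grip block next to the eye; moves away as the spring stretches; axes as the spring's.
- eye (a point): Centre of the eye, a flat ring of 4 mm wire, 19 mm inside and 27 mm outside, level when the leg points down; 28 mm beyond the yellow grip. Axes as the spring's.
- stretch (a joint): How far the spring is stretched (m), 0 at rest. It pulls with 3.6 N at the start of its stretch plus 0.3 N per mm. Hooked from hole to post it is stretched 21 to 34 mm; it is spoiled beyond 48 mm.
- rest: Fixed wooden rest 34 mm long, 50 mm wide, 40 mm high with two 10 mm high rails, on which the coil lies; both grip blocks and the hook overhang its ends. Origin at its underside's centre, x along the spring. The spring lies with its axis 48 mm above the bench.
- wrench: Steel wrench 170 mm long lying on the bench; a bystander. Origin under its middle.
- grease_tin: Blue tin 64 mm across, 75 mm high; a bystander. Origin at its underside's centre.
- nut_jar: Amber jar with a red cap, 56 mm across, 85 mm high; a bystander. Origin at its underside's centre.

How it is judged (in metres and radians):
On the way, in this order (a step that is already met when the one before it is completed fails the run):
1. the hook's leg is down in the hole of the slotted shoe (z of hook_tip in the frame of slot_mid between -0.018 and -0.007 m and y of hook_tip in the frame of slot_mid between -0.005 and 0.005 m and x of hook_tip in the frame of slot_mid between -0.016 and 0.016 m), for 0.2 s.
2. the eye is over the post, below its head (horizontal distance between eye and post_seat below 0.008 m and z of eye in the frame of post_seat below 0.0045 m and value of joint stretch above 0.015 m), for 0.2 s.
At the end, for the whole second after the job is handed in: The hook's leg is in the hole with its tip more than 7 mm below the slot's floor; the eye is around the post, its centre within 8 mm of the post's axis and no more than 4.5 mm above the seat point (so under the head); the spring is stretched by more than 15 mm, at rest and released (all of step 1 and all of step 2 and z of eye in the frame of post_seat above -0.008 m and linear speed of spring below 0.02 m/s); the robot touches nothing.
It fails at once if the spring pressed on the slotted shoe with more than 25 N (contact force between spring and shoe above 25 N).
It fails at once if the spring stretched by more than 48 mm (value of joint stretch above 0.048 m).
It fails at once if a bystander (wrench, tin or jar) moved by more than 30 mm (distance of any of wrench, grease_tin, nut_jar from where it was at the start of the episode above 0.03 m).
It also fails if it takes over 54 s, if anything falls off the work surface, if the arm or the gripper's body presses on something with over 40 N, if the wrist force passes 120 N, or if a joint passes its speed limit or range.

## Working session

There is one attempt and no reset: what is moved stays moved. The work goes in short steps, Python scripts to look and compute and a tool call to move; the robot and the scene stay as the last step left them, time stands still between calls to the robot, and variables do not carry over. Pictures are saved under pics/ and viewed, at most 10 in all, crops included, and the job is handed in when it is done.

Besides the shell and the picture viewer there is one more tool, called after "Call:" as name(argument=value, ...), one argument or row to a line, values as JSON. send_rows: Moves the arm, as the interface text tells. Its arguments: {"type":"object","properties":{"motion":{"type":"array","items":{"type":"object","properties":{"xyz":{"type":"array","items":{"type":"number"}},"dr":{"type":"array","items":{"type":"number"}},"claw":{"type":"number"}}}}},"required":["motion"]}

```bash
mkdir -p pics; ls; python3 - <<'E'
from plant import bot, vision, job
import cv2
print(bot.get_obs())
for n in("top","scene"):
    im=vision.capture(n); cv2.imwrite(f"pics/{n}0.png",im)
    p=vision.camera_params(n); print(n,p)
E
```

```text
pics
{'time_s': 0.0, 'joints': array([ 1.08368425e+00,  1.81564732e-01,  1.60799522e+00, -1.04237242e-05,
        1.35380542e+00, -2.06300609e-01]), 'qvel': array([ 0.00170958, -0.00097151,  0.00239759, -0.00095001,  0.00031726,
       -0.00173511]), 'effort': array([ 1.35185375e-03, -4.44859314e+01, -3.51339519e+01, -5.12455699e-05,
        9.43737512e-03,  1.80097720e-05]), 'position': array([159.08782892, 552.00661924, 244.37699089]), 'eef_rot': array([-4.39563150e-01, -3.11008961e+00,  2.62383990e-03]), 'contact_force': array([-0.01625988, -0.21679284, -0.19647964]), 'torque': array([ 0.02548757, -0.02189014,  0.02812411]), 'gripper_force': 0.0, 'width': 84.86758891561122}
top {'K': array([[392.67484535,   0.        , 321.71999854],
       [  0.        , 392.67484535, 198.651005  ],
       [  0.        ,   0.        ,   1.        ]]), 'xyz': array([ 322.06636637,  -21.91930891, 1058.98669167]), 'rotation': array([-2.10495437,  2.11564304, -0.2347689 ])}
scene {'K': array([[415.12350142,   0.        , 315.90283752],
       [  0.        , 415.12350142, 202.75109253],
       [  0.        ,   0.        ,   1.        ]]), 'xyz': array([1191.6358181 ,  170.14352158,  846.45864301]), 'rotation': array([-1.57124246, -2.05081746,  0.81363428])}
```

View pics/top0.png

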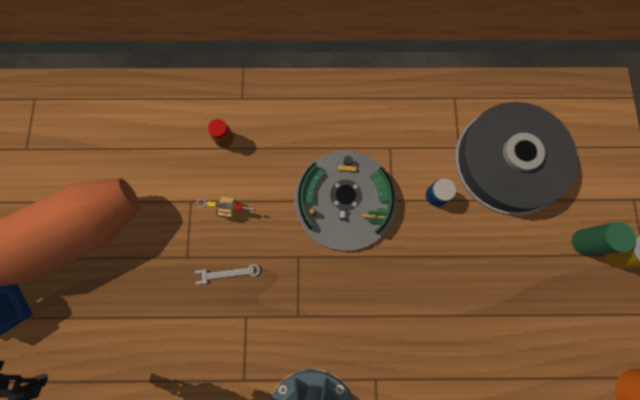

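View pics/scene0.png

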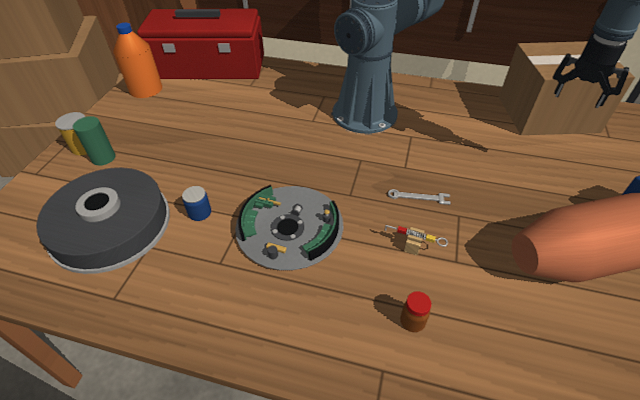

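The top view shows the spring with its eye at (200,203) and hook at about (255,210). The brake is centred at (346,200), with the brass slot at about (375,215) and the post at about (312,211). Next I'll zoom in.

```bash
python3 - <<'E'
import cv2,numpy as np
a=cv2.imread("pics/top0.png")
A=cv2.resize(a[140:260,290:410],None,fx=5,fy=5,interpolation=cv2.INTER_CUBIC)
B=cv2.resize(a[185:230,190:270],(800,450),interpolation=cv2.INTER_CUBIC)
cv2.imwrite("pics/c1.png",A);cv2.imwrite("pics/c2.png",B)
E
```

```text
(no output)
```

View pics/c1.png

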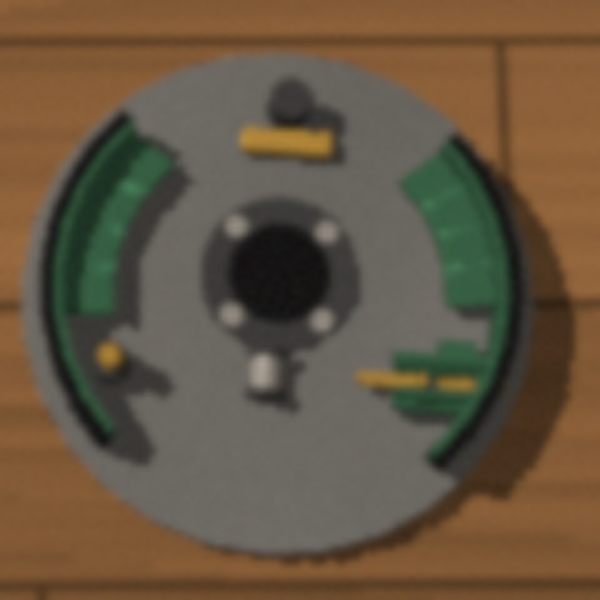

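View pics/c2.png

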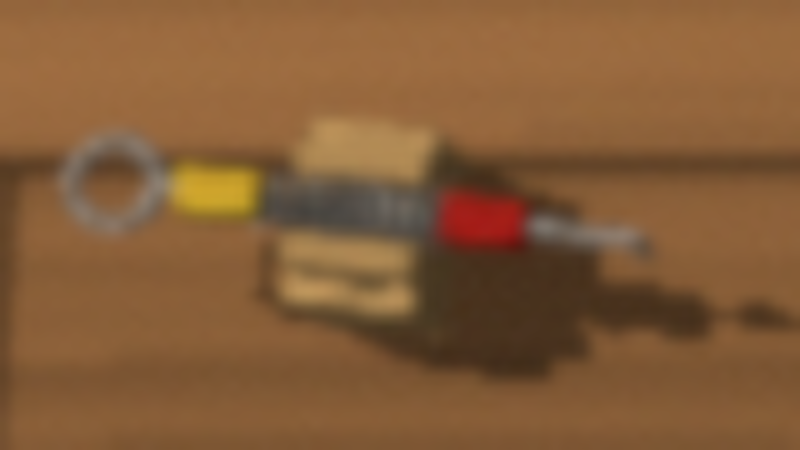

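```bash
cat > h.py <<'E'
import numpy as np, cv2
from scipy.spatial.transform import Rotation as R
from plant import bot, vision, job
def ray(p,uv,z):
    Rm=R.from_rotvec(p["rotation"]).as_matrix()
    d=Rm@np.linalg.inv(p["K"])@np.array([uv[0],uv[1],1.])
    return p["xyz"]+d*(z-p["xyz"][2])/d[2]
def proj(p,X):
    Rm=R.from_rotvec(p["rotation"]).as_matrix()
    q=p["K"]@(Rm.T@(np.asarray(X,float)-p["xyz"])); return q[:2]/q[2]
E
python3 - <<'E'
from h import *
p=vision.camera_params("top")
c1=lambda u,v:(289.6+u/5,139.6+v/5)
c2=lambda u,v:(189.6+u/10,184.6+v/10)
for n,uv,z in [("post",c1(110,355),50),("clipR",c1(477,384),34),("clipL",c1(357,377),36),("hole?",c1(433,382),34),("centre",c1(279,273),16),("eye",c2(113,182),48),("yel",c2(215,191),54),("red",c2(483,219),54),("hook",c2(645,242),48),
 ("tin",(441,192),0),("jar",(219,128),85),("wr",(228,273),5)]:
    print(n,ray(p,uv,z).round(1))
w=vision.camera_params("wrist");o=bot.get_obs()
T=R.from_rotvec(o["eef_rot"])
print(w["K"],T.inv().apply(w["xyz"]-o["position"]),(T.inv()*R.from_rotvec(w["rotation"])).as_matrix().round(3))
print(T.as_matrix().round(3))
E
```

```text
post [511.1  -2.1  50. ]
clipR [ 497.6 -196.1   34. ]
clipL [ 501.3 -132.4   36. ]
hole? [ 498.8 -172.9   34. ]
centre [562.5 -93.6  16. ]
eye [533.7 288.5  48. ]
yel [529.9 259.9  54. ]
red [522.1 189.8  54. ]
hook [517.  148.5  48. ]
tin [ 571.3 -360.3    0. ]
jar [727.4 241.5  85. ]
wr [353.4 219.1   5. ]
[[349.18520464   0.         320.05092634]
 [  0.         349.18520464 199.46124264]
 [  0.           0.           1.        ]] [  77.11620864   -0.26636756 -127.92117625] [[-0.    -0.954 -0.301]
 [ 1.    -0.    -0.   ]
 [ 0.    -0.301  0.954]]
[[-0.961  0.277 -0.001]
 [ 0.277  0.961 -0.001]
 [ 0.    -0.002 -1.   ]]
```

Call:
send_rows(
  motion=[
    {"xyz": [-14.77,-7.09,3.8],"dr": [0,0,80.7],"claw": 120},
    {"xyz": [-14.77,-7.09,3.8],"dr": [0,0,80.7],"claw": 120},
    {"xyz": [-14.77,-7.09,3.8],"dr": [0,0,80.7],"claw": 120},
    {"xyz": [-14.77,-7.09,3.8],"dr": [0,0,80.7],"claw": 120},
    {"xyz": [-14.77,-7.09,3.8],"dr": [0,0,80.7],"claw": 120},
    {"xyz": [-14.77,-7.09,3.8],"dr": [0,0,80.7],"claw": 120},
    {"xyz": [-14.77,-7.09,3.8],"dr": [0,0,80.7],"claw": 120},
    {"xyz": [-14.77,-7.09,3.8],"dr": [0,0,80.7],"claw": 120},
    {"xyz": [-14.77,-7.09,3.8],"dr": [0,0,80.7],"claw": 120},
    {"xyz": [-14.77,-7.09,3.8],"dr": [0,0,80.7],"claw": 120},
    {"xyz": [-14.77,-7.09,3.8],"dr": [0,0,80.7],"claw": 120},
    {"xyz": [-14.77,-7.09,3.8],"dr": [0,0,80.7],"claw": 120},
    {"xyz": [-14.77,-7.09,3.8],"dr": [0,0,80.7],"claw": 120},
  ],
)

```text
time_s: 1.72
position: [525.7, 226.2, 131.6]
eef_rot: [2.347, 2.088, 0.001]
contact_force: [-0.3, 0.1, 0.9]
width: 45.2
gripper_force: 0.0
```

```bash
python3 - <<'E'
from h import *
import pickle
o=bot.get_obs();p=vision.camera_params("wrist");im=vision.capture("wrist")
pickle.dump((p,im),open("w1.pkl","wb"));cv2.imwrite("pics/w1.png",im)
print(o["position"],R.from_rotvec(o["eef_rot"]).as_matrix().round(4),o["width"],o["joints"])
for X in [(533.7,288.5,48),(529.9,259.9,54),(522.1,189.8,54),(517,148.5,48)]: print(proj(p,X))
E
```

```text
[525.68378972 226.20167975 131.64778889] [[ 1.166e-01  9.932e-01  5.000e-04]
 [ 9.932e-01 -1.166e-01  1.000e-04]
 [ 2.000e-04  5.000e-04 -1.000e+00]] 45.1710112421889 [1.99021575e-01 3.01180133e-01 1.70688141e+00 1.25394693e-05
 1.13303132e+00 3.15855924e-01]
[321.67361221 113.94676782]
[320.92581902 164.14767876]
[321.50749773 269.44704488]
[321.05546817 317.55611661]
```

View pics/w1.png

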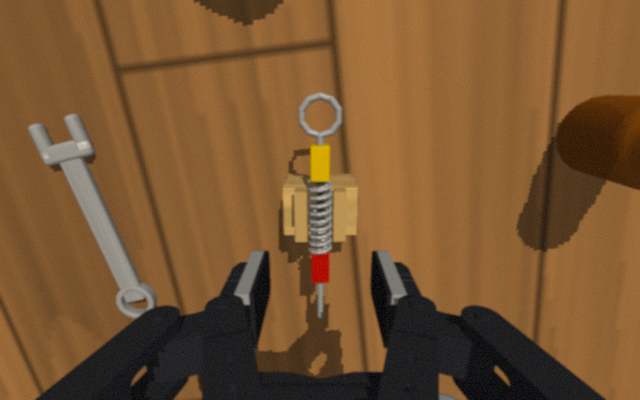

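The wrist view shows the spring upright and centred: eye at (320,115), yellow block at (320,163), red block at (320.5,268) and hook end at about (320.5,316). This agrees with the top-camera estimate to about 1 px.

```bash
python3 - <<'E'
from h import *
import pickle
p,im=pickle.load(open("w1.pkl","rb"))
h=cv2.cvtColor(im,cv2.COLOR_BGR2HSV)
def cen(m):
    n,l,s,c=cv2.connectedComponentsWithStats(m); k=1+np.argmax(s[1:,4]); return s[k],c[k]
roi=np.zeros(im.shape[:2],np.uint8);roi[80:340,300:342]=255
r=cv2.inRange(h,(0,200,120),(6,255,255))&roi; y=cv2.inRange(h,(22,200,150),(32,255,255))&roi
for n,m in(("red",r),("yel",y)):
    s,c=cen(m);print(n,s,c,ray(p,c,54))
e=ray(p,(320.3,115),48);k=ray(p,(320.5,316),48);print("eye",e,"hook",k,np.linalg.norm(e-k))
print("red face edges",[ray(p,(320.4,v),54) for v in(253,283)])
E
```

```text
red [311 253  18  30 488] [319.6454918  268.03688525] [521.00269026 190.9753521   54.        ]
yel [310 144  20  38 721] [319.69070735 162.70596394] [529.26843729 260.85586625  54.        ]
eye [532.82465111 287.99339607  48.        ] hook [516.7585     149.83476177  48.        ] 139.08964534711922
red face edges [array([522.76590156, 201.74969433,  54.        ]), array([520.19520556, 179.82209789,  54.        ])]
```

Call:
send_rows(
  motion=[
    {"xyz": [-1.09,-0.006,0.8],"dr": [0,0,0],"claw": 120},
    {"xyz": [-1.09,-0.006,1.8],"dr": [0,0,0],"claw": 120},
    {"xyz": [-1.09,-0.006,2.5],"dr": [0,0,0],"claw": 120},
    {"xyz": [-1.09,-0.006,2.787],"dr": [0,0,0],"claw": 120},
    {"xyz": [-1.09,-0.006,2.787],"dr": [0,0,0],"claw": 120},
    {"xyz": [-1.09,-0.006,2.787],"dr": [0,0,0],"claw": 170},
    {"xyz": [-1.09,-0.006,2.787],"dr": [0,0,0],"claw": 255},
    {"xyz": [-1.09,-0.006,2.787],"dr": [0,0,0],"claw": 255},
    {"xyz": [-1.09,-0.006,2.787],"dr": [0,0,0],"claw": 255},
    {"xyz": [-1.09,-0.006,2.787],"dr": [0,0,0],"claw": 255},
    {"xyz": [-1.09,-0.006,2.787],"dr": [0,0,0],"claw": 255},
  ],
)

```text
time_s: 3.15
position: [522.5, 193.0, 48.5]
eef_rot: [2.349, 2.086, 0.001]
contact_force: [-2.8, -0.0, 6.2]
width: 10.8
gripper_force: 58.5
```

Call:
send_rows(
  motion=[
    {"xyz": [-1.09e-09,0,-0.5],"dr": [0,0,0],"claw": 255},
    {"xyz": [0,0,-1.3],"dr": [0,0,0],"claw": 255},
    {"xyz": [0,0,-2.2],"dr": [0,0,0],"claw": 255},
    {"xyz": [-0.5,0.2,-3.0],"dr": [0,0,0],"claw": 255},
    {"xyz": [-1.5,0.6,-3.38],"dr": [0,0,0],"claw": 255},
    {"xyz": [-2.7,1.0,-3.38],"dr": [0,0,0],"claw": 255},
    {"xyz": [-4.0,1.5,-3.38],"dr": [0,0,0],"claw": 255},
    {"xyz": [-5.3,2.0,-3.38],"dr": [0,0,0],"claw": 255},
    {"xyz": [-6.6,2.5,-3.38],"dr": [0,0,0],"claw": 255},
    {"xyz": [-7.9,3.0,-3.38],"dr": [0,0,0],"claw": 255},
    {"xyz": [-9.0,3.4,-3.38],"dr": [0,0,0],"claw": 255},
    {"xyz": [-9.7,3.7,-3.38],"dr": [0,0,0],"claw": 255},
    {"xyz": [-9.9,3.76,-3.38],"dr": [0,0,0],"claw": 255},
    {"xyz": [-9.9,3.76,-3.38],"dr": [0,0,0],"claw": 255},
    {"xyz": [-9.9,3.76,-3.38],"dr": [0,0,0],"claw": 255},
  ],
)

```text
time_s: 5.03
position: [598.7, -114.0, 149.0]
eef_rot: [-2.347, -2.087, 0.0]
contact_force: [0.2, 0.0, -1.1]
width: 10.7
gripper_force: 58.5
```

```bash
python3 - <<'E'
from h import *
import pickle
o=bot.get_obs();p=vision.camera_params("wrist");im=vision.capture("wrist")
pickle.dump((p,im,o),open("w2.pkl","wb"));cv2.imwrite("pics/w2.png",im)
print(o["position"],R.from_rotvec(o["eef_rot"]).as_matrix().round(4),o["width"],o["contact_force"])
for X in [(511,-2.1,50),(499,-174,34)]: print(proj(p,X))
E
```

```text
[ 598.71322067 -114.04568838  148.9737795 ] [[ 1.170e-01  9.931e-01 -5.000e-04]
 [ 9.931e-01 -1.170e-01  5.000e-04]
 [ 5.000e-04 -6.000e-04 -1.000e+00]] 10.748683278233456 [ 0.22169503  0.01603885 -1.05364181]
[153.4106072   46.94660879]
[204.22345136 285.36828407]
```

View pics/w2.png

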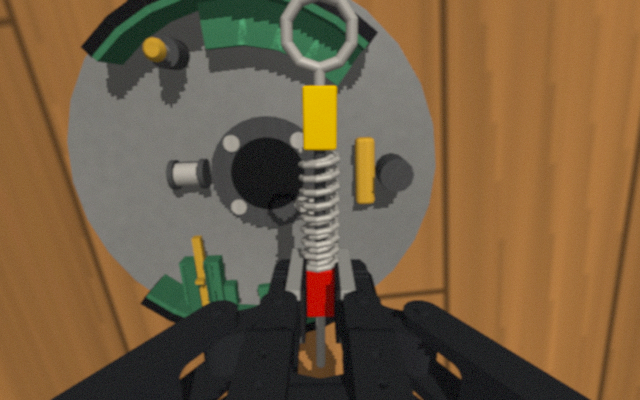

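The post head is at about (154,48) and the clip runs from (197,237) to (205,303). The spring is held straight, with the hook visible at about (320,365). I'll zoom in on the slot.

```bash
python3 - <<'E'
from h import *
import pickle
p,im,o=pickle.load(open("w2.pkl","rb"))
A=cv2.resize(im[225:325,165:245],None,fx=6,fy=6,interpolation=cv2.INTER_CUBIC)
B=cv2.resize(im[25:75,130:200],None,fx=4,fy=4,interpolation=cv2.INTER_CUBIC)
C=np.zeros((600,780,3),np.uint8);C[:600,:480]=A;C[:200,490:770]=B;cv2.imwrite("pics/w2c.png",C)
E
```

```text
(no output)
```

View pics/w2c.png

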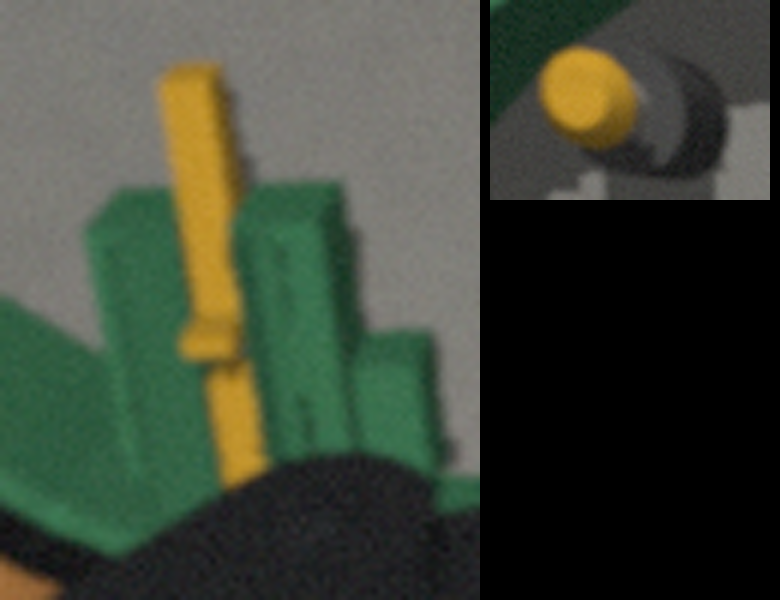

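```bash
python3 - <<'E'
from h import *
import pickle
p,im,o=pickle.load(open("w2.pkl","rb"))
post=ray(p,(154.2,49.3),48.5)
lip=ray(p,(164.6+214/6,224.6+360/6),40)
lipf=ray(p,(164.6+211/6,224.6+336/6),40)
webend=ray(p,(164.6+165/6,224.6+188/6),42)
cl=[ray(p,(164.6+u/6,224.6+v/6),34) for u,v in((192,70),(238,440),(246,485))]
print("post",post,"lip",lip,lipf,"webend",webend);print("clip",cl)
def line(a,b): d=b-a; return np.degrees(np.arctan2(d[1],d[0]))
print(line(cl[2],cl[0]),line(lip,post),line(cl[1],post))
th=np.radians(line(cl[1],post)); u=np.array([np.cos(th),np.sin(th)])
s=post[:2]-172*u;print("slot",s,"lip x",(lip[:2]-s)@u,"webend",(webend[:2]-s)@u)
T=R.from_rotvec(o["eef_rot"]).as_matrix()
for n,uv in(("eye",(319.5,33)),("red far",(319.5,270)),("hook",(320.5,362))):
    for z in(148,): print(n,T.T@(ray(p,uv,z)-o["position"]))
E
```

```text
post [510.49582927  -3.19889637  48.5       ] lip [ 498.79434374 -169.62289412   40.        ] [ 499.17889791 -166.15510471   40.        ] webend [ 498.99434041 -144.04866441   42.        ]
clip [array([ 502.38997826, -131.98155407,   34.        ]), array([ 496.56160193, -185.23096607,   34.        ]), array([ 496.12521076, -192.19199128,   34.        ])]
84.05987073871536 85.97807896035013 85.62264775673502
slot [ 497.36794489 -174.69717231] lip x 5.16834628927482 webend 30.683240682776137
eye [94.74274201 -0.45545293  1.01839508]
red far [ 5.39617836 -0.51101436  0.97660751]
hook [-41.35531118  -0.08627016   0.95447359]
```

Call:
send_rows(
  motion=[
    {"xyz": [-0.1,-0.5,0.2],"dr": [0,0,-2.5],"claw": 255},
    {"xyz": [-0.4,-1.3,0.7],"dr": [0,0,-2.5],"claw": 255},
    {"xyz": [-0.75,-2.2,1.3],"dr": [0,0,-2.5],"claw": 255},
    {"xyz": [-0.95,-2.9,1.8],"dr": [0,0,-2.5],"claw": 255},
    {"xyz": [-1.05,-3.14,2.13],"dr": [0,0,-2.5],"claw": 255},
    {"xyz": [-1.05,-3.14,2.4],"dr": [0,0,-2.5],"claw": 255},
    {"xyz": [-1.05,-3.14,2.55],"dr": [0,0,-2.5],"claw": 255},
    {"xyz": [-1.05,-3.14,2.55],"dr": [0,0,-2.5],"claw": 255},
    {"xyz": [-1.05,-3.14,2.55],"dr": [0,0,-2.5],"claw": 255},
  ],
)

```text
time_s: 6.2
position: [502.3, -135.6, 72.9]
eef_rot: [2.302, 2.137, 0.0]
contact_force: [0.2, -0.0, -0.1]
width: 11.4
gripper_force: 58.6
```

```bash
python3 - <<'E'
from h import *
import pickle
o=bot.get_obs();p=vision.camera_params("wrist");im=vision.capture("wrist")
pickle.dump((p,im,o),open("w3.pkl","wb"));cv2.imwrite("pics/w3.png",im)
t=cv2.imread
print(o["position"],R.from_rotvec(o["eef_rot"]).as_matrix().round(4),o["contact_force"],o["torque"])
for X in [(510.8,-2.7,48.5),(498.2,-174.2,34)]: print(proj(p,X))
E
```

```text
[ 502.34797388 -135.56524801   72.8871781 ] [[ 7.440e-02  9.972e-01  7.000e-04]
 [ 9.972e-01 -7.440e-02 -3.000e-04]
 [-3.000e-04  7.000e-04 -1.000e+00]] [ 0.18345001 -0.04116663 -0.1392482 ] [-0.06439651 -0.02486752  0.02387895]
[316.85210827 -71.87711422]
[318.33486884 307.42662181]
```

View pics/w3.png

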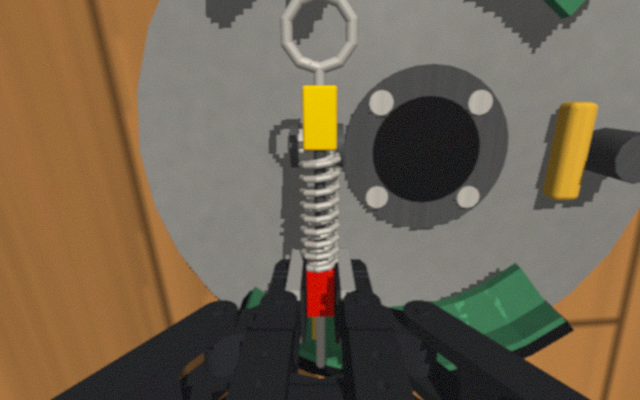

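The hook leg is over the slot at about (320,340), between green walls, with the brass clip at about x=316. I'll correct by about 1 mm and come down gently.

Call:
send_rows(
  motion=[
    {"xyz": [0.03,-0.035,0.15],"dr": [0,0,0],"claw": 255},
    {"xyz": [0.03,-0.035,0.3],"dr": [0,0,0],"claw": 255},
    {"xyz": [0.03,-0.035,0.4],"dr": [0,0,0],"claw": 255},
    {"xyz": [0.03,-0.035,0.47],"dr": [0,0,0],"claw": 255},
    {"xyz": [0.03,-0.035,0.5],"dr": [0,0,0],"claw": 255},
    {"xyz": [0.03,-0.035,0.5],"dr": [0,0,0],"claw": 255},
  ],
)

```text
time_s: 7.0
position: [500.8, -134.6, 57.6]
eef_rot: [2.303, 2.137, -0.0]
contact_force: [0.2, -0.9, -1.0]
width: 11.0
gripper_force: 58.6
```

Call:
send_rows(
  motion=[
    {"xyz": [0,0,0.03],"dr": [0,0,0],"claw": 255},
    {"xyz": [0,0,0.06],"dr": [0,0,0],"claw": 255},
    {"xyz": [0,0,0.08],"dr": [0,0,0],"claw": 255},
    {"xyz": [0,0,0.08],"dr": [0,0,0],"claw": 255},
  ],
)

```text
time_s: 7.5
position: [500.8, -134.6, 55.2]
eef_rot: [2.303, 2.137, 0.0]
contact_force: [-0.2, 0.1, -0.7]
width: 10.8
gripper_force: 58.5
```

Call:
send_rows(
  motion=[
    {"xyz": [0,0,0.02],"dr": [0,0,0],"claw": 255},
    {"xyz": [0,0,0.04],"dr": [0,0,0],"claw": 255},
    {"xyz": [0,0,0.04],"dr": [0,0,0],"claw": 255},
  ],
)

```text
time_s: 7.88
position: [500.9, -134.5, 54.1]
eef_rot: [2.303, 2.137, 0.0]
contact_force: [0.2, 1.8, 1.2]
width: 10.9
gripper_force: 59.0
```

Call:
send_rows(
  motion=[
    {"xyz": [0,0,0.02],"dr": [0,0,0],"claw": 255},
    {"xyz": [0,0,0.03],"dr": [0,0,0],"claw": 255},
    {"xyz": [0,0,0.03],"dr": [0,0,0],"claw": 255},
  ],
)

```text
time_s: 8.25
position: [500.9, -134.6, 53.1]
eef_rot: [2.303, 2.137, 0.0]
contact_force: [0.4, 1.4, 1.7]
width: 11.0
gripper_force: 59.2
```

Call:
send_rows(
  motion=[
    {"xyz": [0.03,0,0],"dr": [0,0,0],"claw": 255},
    {"xyz": [0.06,0,0],"dr": [0,0,0],"claw": 255},
    {"xyz": [0.06,0,0],"dr": [0,0,0],"claw": 255},
  ],
)

```text
time_s: 8.62
position: [500.6, -132.5, 52.9]
eef_rot: [-2.303, -2.136, 0.0]
contact_force: [0.3, -0.1, -0.0]
width: 11.1
gripper_force: 59.2
```

Call:
send_rows(
  motion=[
    {"xyz": [0,0,0.03],"dr": [0,0,0],"claw": 255},
    {"xyz": [0,0,0.06],"dr": [0,0,0],"claw": 255},
    {"xyz": [0,0,0.06],"dr": [0,0,0],"claw": 255},
  ],
)

```text
time_s: 9.0
position: [500.8, -132.3, 51.2]
eef_rot: [-2.303, -2.136, -0.0]
contact_force: [0.7, 2.9, 2.1]
width: 11.1
gripper_force: 59.4
```

Call:
send_rows(
  motion=[
    {"xyz": [0.03,0,0],"dr": [0,0,0],"claw": 255},
    {"xyz": [0.05,0,0],"dr": [0,0,0],"claw": 255},
    {"xyz": [0.05,0,0.02],"dr": [0,0,0],"claw": 255},
    {"xyz": [0.05,0,0.04],"dr": [0,0,0],"claw": 255},
    {"xyz": [0.05,0,0.04],"dr": [0,0,0],"claw": 255},
  ],
)

```text
time_s: 9.62
position: [500.9, -131.3, 50.0]
eef_rot: [-2.303, -2.137, 0.0]
contact_force: [-0.3, 0.9, -1.3]
width: 10.5
gripper_force: 59.0
```

```bash
python3 - <<'E'
from h import *
o=bot.get_obs();p=vision.camera_params("wrist");im=vision.capture("wrist")
print(o["position"],o["contact_force"],o["torque"])
cv2.imwrite("pics/w4.png",im)
h=cv2.cvtColor(im,cv2.COLOR_BGR2HSV);h0=cv2.cvtColor(cv2.imread("pics/w3.png"),cv2.COLOR_BGR2HSV)
for a in(h0,h):
    y=cv2.inRange(a,(22,200,150),(32,255,255)); y[:,:280]=0;y[:,360:]=0
    n,l,s,c=cv2.connectedComponentsWithStats(y);k=1+np.argmax(s[1:,4]);print(s[k],c[k])
E
```

```text
[ 500.89020222 -131.25701379   49.95445104] [-0.32228803  0.87933377 -1.25966919] [ 0.05332519 -0.00114669  0.02420931]
[ 303   86   34   64 2103] [319.46980504 117.19733714]
[ 304   85   33   64 2024] [319.73666008 116.18231225]
```

Forces are low and the spring hasn't pitched, so the tip is in the hole. Continuing down.

Call:
send_rows(
  motion=[
    {"xyz": [0.02,0,0.03],"dr": [0,0,0],"claw": 255},
    {"xyz": [0.02,0,0.06],"dr": [0,0,0],"claw": 255},
    {"xyz": [0.02,0,0.09],"dr": [0,0,0],"claw": 255},
    {"xyz": [0.02,0,0.1],"dr": [0,0,0],"claw": 255},
    {"xyz": [0.02,0,0.1],"dr": [0,0,0],"claw": 255},
  ],
)

```text
time_s: 10.3
position: [501.0, -130.6, 47.0]
eef_rot: [-2.303, -2.137, 0.0]
contact_force: [-0.9, -0.2, -0.9]
width: 10.7
gripper_force: 59.0
```

Call:
send_rows(
  motion=[
    {"xyz": [0,0,0.03],"dr": [0,0,0],"claw": 255},
    {"xyz": [0,0,0.06],"dr": [0,0,0],"claw": 255},
    {"xyz": [0,0,0.09],"dr": [0,0,0],"claw": 255},
    {"xyz": [0,0,0.12],"dr": [0,0,0],"claw": 255},
    {"xyz": [0,0,0.12],"dr": [0,0,0],"claw": 255},
  ],
)

```text
time_s: 10.92
position: [501.0, -130.6, 43.4]
eef_rot: [-2.303, -2.137, 0.0]
contact_force: [-1.2, -0.2, -0.6]
width: 10.8
gripper_force: 59.0
```

Call:
send_rows(
  motion=[
    {"xyz": [0,0,0.02],"dr": [0,0,0],"claw": 255},
    {"xyz": [0,0,0.04],"dr": [0,0,0],"claw": 255},
    {"xyz": [0,0,0.04],"dr": [0,0,0],"claw": 255},
    {"xyz": [0,0,0.04],"dr": [0,0,0],"claw": 255},
  ],
)

```text
time_s: 11.42
position: [501.1, -130.8, 42.5]
eef_rot: [2.303, 2.137, 0.0]
contact_force: [-1.2, -0.8, 2.3]
width: 11.0
gripper_force: 59.3
```

Call:
send_rows(
  motion=[
    {"xyz": [0,0,0],"dr": [0,0,0],"claw": 130},
    {"xyz": [0,0,0],"dr": [0,0,0],"claw": 130},
    {"xyz": [0,0,0],"dr": [0,0,0],"claw": 130},
    {"xyz": [0,0,-0.3],"dr": [0,0,0],"claw": 130},
    {"xyz": [0,0,-1.0],"dr": [0,0,0],"claw": 130},
    {"xyz": [0.5,0,-1.8],"dr": [0,0,0],"claw": 130},
    {"xyz": [1.3,0,-2.0],"dr": [0,0,0],"claw": 130},
    {"xyz": [2.1,0,-2.0],"dr": [0,0,0],"claw": 130},
    {"xyz": [2.3,0,-2.0],"dr": [0,0,0],"claw": 130},
    {"xyz": [2.3,0,-2.0],"dr": [0,0,0],"claw": 130},
  ],
)

```text
time_s: 12.68
position: [506.3, -61.9, 102.5]
eef_rot: [2.302, 2.138, -0.0]
contact_force: [-0.6, 0.1, 0.1]
width: 41.9
gripper_force: 0.0
```

```bash
python3 - <<'E'
from h import *
import pickle
o=bot.get_obs();p=vision.camera_params("wrist");im=vision.capture("wrist")
pickle.dump((p,im,o),open("w5.pkl","wb"));cv2.imwrite("pics/w5.png",im)
print(o["position"],R.from_rotvec(o["eef_rot"]).as_matrix().round(4),o["contact_force"],o["joints"])
for X in [(510.8,-2.7,48.5)]: print(proj(p,X))
E
```

```text
[506.28049273 -61.88814442 102.50230375] [[ 7.390e-02  9.973e-01  2.000e-04]
 [ 9.973e-01 -7.390e-02 -3.000e-04]
 [-3.000e-04  2.000e-04 -1.000e+00]] [-0.64706453  0.14472187  0.06684005] [-3.54538352e-01  2.19375798e-01  1.88099304e+00 -3.04352497e-04
  1.04095111e+00 -2.80437856e-01]
[320.87612753 124.73381018]
```

View pics/w5.png

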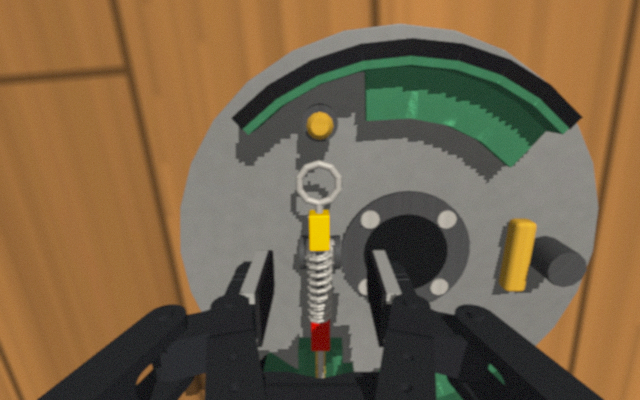

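The spring is hooked and lies straight on the spool. The eye is at (319,183), the yellow block at (319.5,231) and the post head at (319.5,124.5), all in line.

```bash
python3 - <<'E'
from h import *
import pickle
p,im,o=pickle.load(open("w5.pkl","rb"))
h=cv2.cvtColor(im,cv2.COLOR_BGR2HSV)
def cen(m):
    n,l,s,c=cv2.connectedComponentsWithStats(m); k=1+np.argmax(s[1:,4]); return s[k],c[k]
roi=np.zeros(im.shape[:2],np.uint8);roi[100:260,290:350]=255
T=R.from_rotvec(o["eef_rot"]).as_matrix()
tl=lambda X:(T.T@(X-o["position"])).round(2)
m=cv2.inRange(h,(15,150,120),(35,255,255))&roi
for n,a,b,z in(("post",100,150,48.5),("yel",195,260,48)):
    q=m.copy();q[:a]=0;q[b:]=0;s,c=cen(q);print(n,s,c,tl(ray(p,c,z)))
for z in(38,42):print("eye",z,tl(ray(p,(319.3,183.3),z)))
E
```

```text
post [307 112  26  24 488] [319.80327869 123.78278689] [59.86 -0.42 53.98]
yel [308 209  22  43 830] [318.7373494  230.41927711] [ 0.81 -1.05 54.5 ]
eye 38 [25.61 -0.73 64.49]
eye 42 [26.67 -0.72 60.49]
```

Call:
send_rows(
  motion=[
    {"xyz": [0,-0.027,0.7],"dr": [0,0,0],"claw": 130},
    {"xyz": [0,-0.027,1.5],"dr": [0,0,0],"claw": 130},
    {"xyz": [0,-0.027,1.9],"dr": [0,0,0],"claw": 130},
    {"xyz": [0,-0.027,2.03],"dr": [0,0,0],"claw": 130},
    {"xyz": [0,-0.027,2.03],"dr": [0,0,0],"claw": 130},
    {"xyz": [0,-0.027,2.03],"dr": [0,0,0],"claw": 180},
    {"xyz": [0,-0.027,2.03],"dr": [0,0,0],"claw": 255},
    {"xyz": [0,-0.027,2.03],"dr": [0,0,0],"claw": 255},
    {"xyz": [0,-0.027,2.03],"dr": [0,0,0],"claw": 255},
    {"xyz": [0,-0.027,2.03],"dr": [0,0,0],"claw": 255},
  ],
)

```text
time_s: 13.98
position: [505.8, -61.9, 41.8]
eef_rot: [2.302, 2.136, 0.001]
contact_force: [-0.8, 0.3, 5.4]
width: 10.5
gripper_force: 61.9
```

Call:
send_rows(
  motion=[
    {"xyz": [0.1,0,-0.05],"dr": [0,0.6,0],"claw": 255},
    {"xyz": [0.2,0,-0.1],"dr": [0,1.2,0],"claw": 255},
    {"xyz": [0.3,0,-0.15],"dr": [0,1.8,0],"claw": 255},
    {"xyz": [0.4,0,-0.2],"dr": [0,2.4,0],"claw": 255},
    {"xyz": [0.4,0,-0.2],"dr": [0,2.4,0],"claw": 255},
  ],
)

```text
time_s: 14.6
position: [506.3, -50.4, 47.3]
eef_rot: [-2.282, -2.117, -0.047]
contact_force: [-0.0, -6.3, -1.5]
width: 10.0
gripper_force: 61.1
```

Call:
send_rows(
  motion=[
    {"xyz": [0.1,0,-0.05],"dr": [0,0.6,0],"claw": 255},
    {"xyz": [0.22,0,-0.1],"dr": [0,1.2,0],"claw": 255},
    {"xyz": [0.34,0,-0.15],"dr": [0,1.8,0],"claw": 255},
    {"xyz": [0.46,0,-0.2],"dr": [0,2.4,0],"claw": 255},
    {"xyz": [0.58,0,-0.25],"dr": [0,3.0,0],"claw": 255},
    {"xyz": [0.68,0,-0.29],"dr": [0,3.6,0],"claw": 255},
    {"xyz": [0.74,0,-0.29],"dr": [0,3.6,0],"claw": 255},
    {"xyz": [0.74,0,-0.29],"dr": [0,3.6,0],"claw": 255},
  ],
)

```text
time_s: 15.6
position: [507.9, -30.1, 56.8]
eef_rot: [-2.251, -2.089, -0.115]
contact_force: [-0.8, -12.4, -2.7]
width: 10.7
gripper_force: 61.0
```

```bash
python3 - <<'E'
from h import *
import pickle
o=bot.get_obs();p=vision.camera_params("wrist");im=vision.capture("wrist")
pickle.dump((p,im,o),open("w6.pkl","wb"))
A=cv2.resize(im[0:150,220:420],None,fx=4,fy=4,interpolation=cv2.INTER_CUBIC);cv2.imwrite("pics/w6.png",A)
print(o["position"],R.from_rotvec(o["eef_rot"]).as_matrix().round(4),o["contact_force"],o["torque"])
E
```

```text
[507.94213898 -30.07106936  56.75264659] [[ 7.440e-02  9.972e-01  8.000e-03]
 [ 9.921e-01 -7.480e-02  1.012e-01]
 [ 1.015e-01  4.000e-04 -9.948e-01]] [ -0.78257548 -12.36540477  -2.67138801] [-2.08226158e+00  1.90073192e-01  8.70268694e-04]
```

View pics/w6.png

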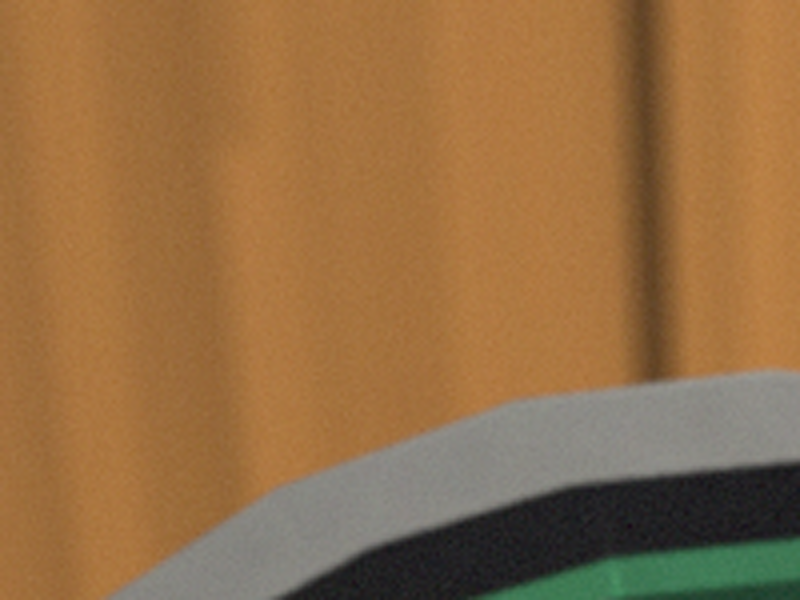

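That crop missed the eye and I've used all ten picture views, so I'll measure the eye and post numerically.

```bash
python3 - <<'E'
from h import *
import pickle
p,im,o=pickle.load(open("w6.pkl","rb"))
T=R.from_rotvec(o["eef_rot"]).as_matrix();pos=o["position"]
eye=pos+T@np.array([27,0,0]);print("eye pred",eye,proj(p,eye),"post",proj(p,(510.8,-2.7,50)))
h=cv2.cvtColor(im,cv2.COLOR_BGR2HSV)
m=cv2.inRange(h,(15,150,100),(35,255,255));m[:,:260]=0;m[:,380:]=0
n,l,s,c=cv2.connectedComponentsWithStats(m)
for k in range(1,n):
    if s[k,4]>40:print(s[k],c[k])
# coarse symbol map around the eye: S=grey bright, y=brass, .=dark, g=green
for v in range(140,300,5):
    r=""
    for u in range(270,372,3):
        H,S,V=h[v,u].astype(int)
        r+= "Y" if S>140 and 15<=H<=35 else "R" if S>140 and H<10 else "g" if S>80 and 45<H<95 else "#" if V>165 else "o" if V>110 else "."
    print(v,r)
E
```

```text
eye pred [509.94981868  -3.28556218  59.49232307] [320.81363406 221.90674035] post [322.68217708 214.38707213]
[  260     0   120   138 11956] [315.35747742  55.95608899]
[306 201  31  28 654] [320.96788991 214.35321101]
[ 306  256   28   59 1471] [319.47042828 286.04826649]
140 oooooooooooo.....................g
145 ooooooooo...................gggggg
150 oooooo................gggggggggggg
155 ooo.............ggggggggggggg.....
160 ..............ggggggggg...........
165 ..........gggggggg................
170 .......gggggggg...................
175 ....ggggggg.......................
180 .ggggggg..........................
185 ggggg.............................
190 gg..............oo............o...
195 ...........o##########o......oo...
200 .........o###oooooooo####oooooo...
205 ........oooo.YYYYYYYYYoo##oooooo..
210 .......o#oo..YYYYYYYYY..o##ooooo..
215 ......oooo..YYYYYYYYYYY..o#ooooo..
220 ..oooooo#o..YYYYYYYYYY.ooo#oooo...
225 oooooooo#o....YYYYYYYooooooooooooo
230 oooooooo#o...........ooooo#ooooooo
235 ooooooooo##o........oooo##oooooooo
240 oooooooooo##oo.....oooo#oooooooooo
245 ooooo.....o############ooooooooooo
250 oooo..........oo##ooo..ooooooooooo
255 ooo...oooooo....ooooo..ooooooooooo
260 oo.....ooooo.YYooooYYY.oooo....ooo
265 oo.....oooo.YYYYYYYYYY.oooo.....oo
270 oo.....oooo.YYYYYYYYYY.ooooo.....o
275 o......oooo.YYYYYYYYYY.ooooo.....o
280 o.....ooooo.YYYYYYYYYY.ooooo......
285 ......ooooo.YYYYYYYYYY..oooo......
290 ......ooooo.YYYYYYYYYY..oooo......
295 .........oo.YYYYYYYYYY..o.........
```

The ring is centred at about (321,221), matching the predicted eye pose. The head is at (321,214), as expected for the post, and the offset is under 1 mm. Lowering.

Call:
send_rows(
  motion=[
    {"xyz": [0.023,0,0],"dr": [0,0,0],"claw": 255},
    {"xyz": [0.018,0,0.05],"dr": [0,-0.58,0],"claw": 255},
    {"xyz": [0.012,0,0.1],"dr": [0,-1.17,0],"claw": 255},
    {"xyz": [0.006,0,0.15],"dr": [0,-1.75,0],"claw": 255},
    {"xyz": [0,0,0.2],"dr": [0,-2.33,0],"claw": 255},
    {"xyz": [0,0,0.2],"dr": [0,-2.33,0],"claw": 255},
  ],
)

```text
time_s: 16.4
position: [508.0, -29.4, 50.8]
eef_rot: [-2.272, -2.109, -0.07]
contact_force: [-1.0, -12.6, -2.5]
width: 10.2
gripper_force: 61.0
```

Call:
send_rows(
  motion=[
    {"xyz": [-0.004,0,0.05],"dr": [0,-0.6,0],"claw": 255},
    {"xyz": [-0.008,0,0.1],"dr": [0,-1.2,0],"claw": 255},
    {"xyz": [-0.012,0,0.15],"dr": [0,-1.8,0],"claw": 255},
    {"xyz": [-0.014,0,0.2],"dr": [0,-2.3,0],"claw": 255},
    {"xyz": [-0.014,0,0.2],"dr": [0,-2.3,0],"claw": 255},
  ],
)

```text
time_s: 17.02
position: [508.0, -29.4, 44.9]
eef_rot: [-2.292, -2.127, -0.024]
contact_force: [-1.4, -12.2, -2.1]
width: 10.3
gripper_force: 61.1
```

Call:
send_rows(
  motion=[
    {"xyz": [-0.003,0,0.04],"dr": [0,-0.4,0],"claw": 255},
    {"xyz": [-0.006,0,0.08],"dr": [0,-0.8,0],"claw": 255},
    {"xyz": [-0.008,0,0.12],"dr": [0,-1.2,0],"claw": 255},
    {"xyz": [-0.008,0,0.12],"dr": [0,-1.2,0],"claw": 255},
  ],
)

```text
time_s: 17.52
position: [508.2, -29.6, 41.6]
eef_rot: [2.303, 2.137, 0.0]
contact_force: [-2.3, -12.3, 0.5]
width: 10.7
gripper_force: 61.3
```

Call:
send_rows(
  motion=[
    {"xyz": [-0.05,0,0],"dr": [0,0,0],"claw": 255},
    {"xyz": [-0.1,0,0],"dr": [0,0,0],"claw": 255},
    {"xyz": [-0.15,0,0],"dr": [0,0,0],"claw": 255},
    {"xyz": [-0.18,0,0],"dr": [0,0,0],"claw": 255},
    {"xyz": [-0.18,0,0],"dr": [0,0,0],"claw": 255},
  ],
)

```text
time_s: 18.15
position: [507.8, -34.0, 41.7]
eef_rot: [-2.303, -2.136, -0.003]
contact_force: [-0.7, -6.8, 1.3]
width: 10.7
gripper_force: 61.4
```

Call:
send_rows(
  motion=[
    {"xyz": [-0.015,0,0],"dr": [0,0,0],"claw": 255},
    {"xyz": [-0.03,0,0],"dr": [0,0,0],"claw": 255},
    {"xyz": [-0.03,0,0],"dr": [0,0,0],"claw": 255},
  ],
)

```text
time_s: 18.52
position: [507.7, -34.2, 41.6]
eef_rot: [-2.302, -2.136, -0.004]
contact_force: [0.1, -4.6, 2.6]
width: 10.2
gripper_force: 61.6
```

The shaft is taking the load, so the eye is held. Releasing and retreating.

Call:
send_rows(
  motion=[
    {"xyz": [-0.03,0,0],"dr": [0,0,0],"claw": 255},
    {"xyz": [-0.03,0,0],"dr": [0,0,0],"claw": 120},
    {"xyz": [-0.03,0,0],"dr": [0,0,0],"claw": 120},
    {"xyz": [-0.03,0,0],"dr": [0,0,0],"claw": 120},
    {"xyz": [-0.03,0,0],"dr": [0,0,0],"claw": 120},
    {"xyz": [-0.03,0,-0.3],"dr": [0,0,0],"claw": 120},
    {"xyz": [-0.03,0,-1.0],"dr": [0,0,0],"claw": 120},
    {"xyz": [-0.03,0,-2.0],"dr": [0,0,0],"claw": 120},
    {"xyz": [-0.03,0,-2.0],"dr": [0,0,0],"claw": 120},
    {"xyz": [-0.03,0,-2.0],"dr": [0,0,0],"claw": 120},
  ],
)

```text
time_s: 19.77
position: [507.2, -34.9, 101.3]
eef_rot: [-2.301, -2.135, -0.003]
contact_force: [-0.0, 0.1, -0.7]
width: 45.4
gripper_force: 0.0
```

```bash
python3 - <<'E'
from h import *
o=bot.get_obs();p=vision.camera_params("wrist");im=vision.capture("wrist")
cv2.imwrite("pics/w7.png",im)
print(o["position"],o["width"],o["contact_force"])
h=cv2.cvtColor(im,cv2.COLOR_BGR2HSV)
e=proj(p,(510.4,-7.3,41.5));q=proj(p,(510.4,-2.5,50));print("eye pred",e,"post",q)
T=R.from_rotvec(o["eef_rot"]).as_matrix()
c=e.astype(int)
for v in range(c[1]-45,c[1]+95,4):
    r=""
    for u in range(270,372,3):
        H,S,V=h[v,u].astype(int)
        r+= "Y" if S>140 and 15<=H<=35 else "R" if S>140 and H<10 else "g" if S>80 and 45<H<95 else "#" if V>165 else "o" if V>110 else "."
    print(v,r)
E
```

```text
[507.22119312 -34.9038385  101.3352549 ] 45.383158916418964 [-0.04842893  0.06417884 -0.65656424]
eye pred [322.65880948 181.95466728] post [322.10846289 177.19572716]
136 o............ggggggg............gg
140 ...........ggggg................gg
144 ........gggggg..................gg
148 ......gggggg....................gg
152 ...gggggg.......................gg
156 ..ggggg.........................gg
160 ggggg...........o#o.........o...gg
164 ggg.........o#########ooooooo...gg
168 g..........o##oYYYYY###oooooo....g
172 ..........o##oYYYYYYY###oooooo....
176 ..........##ooYYYYYYYY.##oooo.....
180 ........ooo#..YYYYYYYY.o#oooo.....
184 .....oooooo#..YYYYYYY.oo#oooo....o
188 ...oooooooo#....YYYYoooo#ooooooooo
192 ..ooooooo.o##.......oo##oooooooooo
196 oooooooo...o##......o##ooooooooooo
200 oooooooo..o..o########oooooooooooo
204 oooooooo........o#o..ooooooooooooo
208 oooooooo........o#oo.ooooooooooooo
212 oooooooo......YY##YYYooooooooooooo
216 ooooooooo.....YYYYYYYooooooooooooo
220 ooooooooooo...YYYYYYYooooooooooooo
224 ooooooooooo...YYYYYYYooooooooooooo
228 ooooooooooo...YYYYYYYooooooooooooo
232 ooooooooooo...YYYYYYYooooooooooooo
236 ooooooooooo...YYYYYYYooooooooooooo
240 ooooooooooo...YYYYYYYooooooooooooo
244 ooooooooooo...YYYYYYYooooooooooo..
248 ooooooooooo...YYYYYYYoooooooooo...
252 ooooooooooo........#ooooooooo...##
256 ooooooooooo....o###ooooooooo...###
260 ooooooooooo........oooooooo....###
264 .oooooooooo....oo###oooooo.....o##
268 .ooooooooooo.....o.ooooooo........
272 .ooooooooooo...o.o##ooooo.........
```

The ring surrounds the head, centred at about (322,182). That matches the prediction for an eye 41.5 mm up against the shaft, so it is under the head. The robot is clear, so I'm handing in.

```bash
python3 -c "
from plant import job
print(job.hand_in())"
```

```text
the job is handed in; nothing more can be done
None
```

I handed the job in at about 20 s: the spring's hook is fully down in the shoe's hole, its eye sits around the post under the head, and the gripper is released and clear. The hand-in gave no verdict, so this rests on my own measurements.

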